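# Clear the joiner's bench: empty the offcut scoop and nest the tubs in it

## Robot

A 6-joint arm with a two-finger parallel gripper is mounted at the origin on the work surface. World frame = base frame: x ahead of the robot, y to its left, z up, the work surface at z = 0. Lengths are in m, angles in degrees, forces in N, time in s.
With the tool pointing down it reaches from about 0.325 to 0.85 m from the base axis. Payload 4.4 kg.
Tool frame: the origin (TCP) lies at the very end of the fingers, on their centre line; the grasp point (between the pads) lies 19 mm behind it; z points along the fingers, y is the line along which they close (so a half turn about z gives the same grasp; the last joint's range is limited). The gripper opens to 94 mm and grips with 3 to 60 N. Pads are 16 mm wide; open, the fingers measure 119 mm over their backs; the gripper's body (75 mm by 177 mm) begins 78 mm behind the grasp point.
Start: joints at [-79.498, 11.837, 88.321, -0, 79.842, -8.623], TCP at [0.188, -0.543, 0.205] pointing down, gripper open.
Joint ranges: [-156.59, 156.59], [-49.26, 127.26], [12.9, 141.05], [-63.56, 243.56], [4.71, 150.69], [-161.64, 161.64]. Speed limits (degrees/s): [159.86, 159.86, 180, 180, 180, 180].

## Interface

Orientations are given as [roll, pitch, yaw] about the fixed x, y, z axes, in that order (R = Rz(yaw) Ry(pitch) Rx(roll)).
In Python, from cell import observe, camera, camera_info, job_done, regions_of, place_of gives the robot as it stands.
- The arm moves only by the shell command python3 -m creep 'ROWS' [FORCE]. ROWS is JSON, a list of rows, each a list of 3 entries, a list of its own where there are three numbers: the shift along the tool's x, y, z in mm, then the turn, a rotation vector about the tool's x, y, z in degrees, then the opening, from 0 (shut) to 1 (fully open). In form: [[[x, y, z], [rx, ry, rz], gripper], ...]. A call has 1 to 5 rows; each row shifts and turns the commanded pose from where the row before left it, along the tool's axes as they then stand; what a row does not reach is not made up. A row lasts 1/8 s, in which the tool goes at most 62.5 mm and 10.7 degrees, less where a joint would pass 70% of its speed; a pose out of reach is approached as far as the arm can. A call is refused whole if a number of a shift passes 62.5 or a number of a turn 10.7, either way. A call with a gripper value outside its range is refused whole. The fingers move at their own pace and stop on an object; FORCE is the grip in N (left out, the last holds). Time passes only in rows, so rows that do not move let the fingers close. It gives the time, the measured TCP pose, the force, the opening and the grip force at its end, in the units of the state.
- observe(): the state, without advancing time (a new reading comes with each control period).
- camera(name): name is "side" or "top"; returns (picture, depth): 400x640x3 uint8, blue, green, red; 400x640 float32, m along the optical axis (not along the pixel's ray), 0 where there is no reading.
- camera_info(name): a dict with "fx", "fy", "cx", "cy" (pixels), "T" (4x4, takes a point from camera to world coordinates). Camera axes: x right, y down, z forward; pixel columns grow to the right and rows downward; lengths in m; the calibration is good to about 2 mm. A picture is of the moment at which its call begins. camera_info takes no time and is no camera call.
- job_done(): hands the job in; it is judged then, once.
Trained networks look in the newest picture that a camera, given by its name, has taken for a name from the list of things; names that differ only in an ending like _2 or _b are one class to them, and where a whole thing is asked for, a point or a joint stands for the part that bears it (a point fixed in the world has none). Each returns a list of dicts, best first, with "confidence" (0 to 1); they miss things now and then, are a little off and sometimes report something else, mostly with a low value. They report only what shows in the picture. A call takes as long as a camera call.
- regions_of(camera, query): "pixels" (400x640 bool, what is visible of it).
- place_of(camera, query): "location" ([x, y, z] in m, in world coordinates, good to about 4 mm: a listed point, or the origin of a listed thing).
The state is a dict: "time_s": time; "qpos": joint angles; "dq": joint speeds; "joint_efforts": joint torques, N m; "ee_pos": TCP position; "eef_rot": TCP orientation; "force": force on the tool from outside, world axes, zero at the start; "moment": the same for the moment, N m; "opening": opening from 0.0 (shut) to 1.0 (fully open); "finger_force": force on a finger pad.
Only numpy, scipy, OpenCV 4.12 (cv2) and the standard library are available. Lean on these libraries where they do the work, as an engineer would, in place of code of your own. Each camera call takes 0.05 s, during which the arm holds its last target. There are 200 camera calls.

## Task

Clear the bench: tip the timber offcuts out of the blue scoop tray into the grey scrap bin, put any stray offcuts lying on the bench in there too, and set the empty tray flat and squarely on the middle of the cork mat. Then nest the empty tubs in it, largest first: the green tub stands wholly inside the tray, and each smaller tub that is there drops right down inside the next larger one, upright. Leave the chisels, the mallet and the glue bottle where they are.

Things in the scene. Friction and masses are not known exactly. Their poses are not given: they have to be found in the camera images.
- bin: grey open scrap bin, fixed, 200 (x) x 240 (y) x 90 mm high, walls 5 mm; origin at the centre of its underside, z up
- mat: cork mat fixed to the bench, 200 (x) x 180 (y) x 4 mm thick; origin at the centre of its underside, on the bench top
- tray: blue scoop tray, 170 long (x) x 150 wide (y), about 180 g, origin at the centre of its underside, z up. Its -x end is an open mouth without lip; floor 5 mm thick; side walls (+y, -y) 5 mm thick and 30 mm high; back wall (+x) 45 mm high. At the middle of the back a black upright grip tab: 12 mm thick along x, 70 mm wide along y, top 95 mm above the underside, its middle plane at x = +80 mm. Offcuts 1 to 5, as far as they are there, start in it, lying flat
- tray_tab (a point): point in the tray's grip tab, 75 mm above the tray's underside and 20 mm under the tab's top; axes as the tray's
- tub_green_mid (a point): green square open tub, 112 x 112 mm outside, 60 mm high, walls and floor 4 mm thick; the point is its centre, 30 mm above its underside; x and y are square to the walls, z up
- tub_white_mid (a point): white square open tub, 90 x 90 mm outside, 60 mm high, walls and floor 4 mm thick; the point is its centre, 30 mm above its underside; x and y are square to the walls, z up; not there in every start (then None)
- tub_yellow_mid (a point): yellow square open tub, 68 x 68 mm outside, 60 mm high, walls and floor 4 mm thick; the point is its centre, 30 mm above its underside; x and y are square to the walls, z up; not there in every start (then None)
- tub_red_mid (a point): red square open tub, 46 x 46 mm outside, 60 mm high, walls and floor 4 mm thick; the point is its centre, 30 mm above its underside; x and y are square to the walls, z up; not there in every start (then None)
- offcut1_mid (a point): timber offcut, 62 (x) x 34 (y) x 30 mm (z), plain block, about 32 g; the point is its centre; not there in every start (then None)
- offcut2_mid (a point): timber offcut, 62 (x) x 34 (y) x 30 mm (z), with a 28 mm long, 14 mm deep notch in its top at the +x end, about 32 g; the point is its centre; not there in every start (then None)
- offcut3_mid (a point): timber offcut, 62 (x) x 34 (y) x 30 mm (z), plain block, about 32 g; the point is its centre; not there in every start (then None)
- offcut4_mid (a point): timber offcut, 62 (x) x 34 (y) x 30 mm (z), with a 28 mm long, 14 mm deep notch in its top at the +x end, about 32 g; the point is its centre; not there in every start (then None)
- offcut5_mid (a point): timber offcut, 62 (x) x 34 (y) x 30 mm (z), plain block, about 32 g; the point is its centre; not there in every start (then None)
- offcut6_mid (a point): timber offcut, 62 (x) x 34 (y) x 30 mm (z), with a 28 mm long, 14 mm deep notch in its top at the +x end, about 32 g; the point is its centre; starts lying flat on the bench; not there in every start (then None)
- offcut7_mid (a point): timber offcut, 62 (x) x 34 (y) x 30 mm (z), plain block, about 32 g; the point is its centre; starts lying flat on the bench; not there in every start (then None)
- chisel_a: bystander: chisel lying behind the bin; origin at the underside
- chisel_b: bystander: chisel lying between the robot and the bin; origin at the underside
- mallet: bystander: brass-headed mallet lying on its side; origin at the underside
- glue: bystander: yellow glue bottle, 130 mm tall, standing; origin at the underside

How it is judged:
By the outcome, as a careful person would: the job done as asked, in the order asked, and still so for the second after the job is handed in, with the robot touching nothing.
Of offcut1, offcut2, offcut3, offcut4, offcut5 only 3 to 5 are there at a start; the rules pass over those that are not, and their reading is None.
Of offcut6, offcut7 only 1 to 2 are there at a start; the rules pass over those that are not, and their reading is None.
Of tub_white, tub_yellow, tub_red only 2 to 3 are there at a start; the rules pass over those that are not, and their reading is None.
At some moment in a run one of tub_white, tub_yellow, tub_red may be knocked a few centimetres aside while the robot is not near it.
It also fails if it takes over 210 s, if anything falls off the work surface, if the arm or the gripper's body presses on something with over 40 N, if the wrist force passes 120 N, or if a joint passes its speed limit or range.

## Working session

There is one attempt and no reset: what is moved stays moved. The work goes in short steps, Python scripts to look and compute and a shell command to move; the robot and the scene stay as the last step left them, time stands still between calls to the robot, and variables do not carry over. Pictures are saved under pics/ and viewed, at most 14 in all, crops included, and the job is handed in when it is done.

```bash
ls; mkdir -p pics
cat > h.py <<'E'
import numpy as np, cv2
from cell import *
def cloud(cam,depth):
    i=camera_info(cam); v,u=np.mgrid[0:400,0:640]; z=depth
    P=np.stack([(u-i["cx"])/i["fx"]*z,(v-i["cy"])/i["fy"]*z,z,np.ones_like(z)],-1)
    W=P@np.array(i["T"]).T
    return W[...,:3]
E
python3 - <<'E'
from h import *
for c in("top","side"):
    im,d=camera(c); cv2.imwrite(f"pics/{c}0.png",im)
    np.save(f"{c}0.npy",d)
    i=camera_info(c);print(c,i["fx"],np.round(i["T"],3).tolist())
    for q in "bin mat tray tray_tab tub_green_mid tub_white_mid tub_yellow_mid tub_red_mid offcut1_mid offcut2_mid chisel_a mallet glue".split():
        r=place_of(c,q); print(q,[(np.round(k["location"],3).tolist(),round(k["confidence"],2)) for k in r[:8]])
print(observe())
E
```

```text
pics
top 386.0263752276007 [[0.02, -0.993, 0.115, 0.468], [-1.0, -0.019, 0.007, 0.002], [-0.004, -0.115, -0.993, 1.123], [0.0, 0.0, 0.0, 1.0]]
bin [([0.53, 0.028, 0.002], 0.81)]
mat [([0.479, 0.39, -0.002], 0.67)]
tray [([0.477, -0.376, 0.001], 0.97)]
tray_tab [([0.558, -0.378, 0.078], 0.97)]
tub_green_mid [([0.369, 0.22, 0.028], 0.63)]
tub_white_mid [([0.67, 0.239, 0.032], 0.85)]
tub_yellow_mid []
tub_red_mid [([0.648, -0.217, 0.034], 0.68), ([0.48, 0.389, -0.001], 0.65)]
offcut1_mid [([0.444, -0.422, 0.017], 0.72)]
offcut2_mid [([0.441, -0.377, 0.022], 0.72), ([0.446, -0.424, 0.015], 0.29)]
chisel_a [([0.726, 0.018, -0.0], 0.95), ([0.384, 0.013, -0.0], 0.92), ([0.438, -0.379, 0.025], 0.37)]
mallet [([0.805, 0.098, 0.002], 0.8)]
glue [([0.56, -0.377, 0.078], 0.65)]
side 411.98329357403 [[-0.986, -0.12, 0.114, 0.451], [-0.165, 0.73, -0.663, 0.782], [-0.004, -0.673, -0.74, 0.956], [0.0, 0.0, 0.0, 1.0]]
bin [([0.529, 0.032, 0.001], 0.55), ([0.696, 0.372, 0.002], 0.19)]
mat [([0.48, 0.388, -0.003], 0.58)]
tray [([0.48, -0.374, 0.001], 0.89), ([0.442, -0.377, 0.02], 0.38)]
tray_tab [([0.
[... 481 characters left out ...]
[0.446, -0.422, 0.018], 0.22)]
{'time_s': 1.4, 'qpos': array([-7.94981244e+01,  1.18352872e+01,  8.83216514e+01, -4.08758744e-04,
        7.98429820e+01, -8.62284366e+00]), 'dq': array([ 0.02703539,  0.03061492, -0.0343885 , -0.05073591, -0.05191232,
        0.10700873]), 'joint_efforts': array([ 2.70190621e-04, -3.70880234e+01, -2.81754255e+01,  6.99108979e-02,
        2.75830936e-02, -1.85438574e-05]), 'ee_pos': array([ 0.18837232, -0.54326291,  0.205465  ]), 'eef_rot': array([1.79999982e+02, 4.09710163e-04, 1.91247913e+01]), 'force': array([-0.560449  , -0.13376163, -0.50653581]), 'moment': array([-0.0141739 ,  0.02094784,  0.01520165]), 'finger_force': 0.0, 'opening': 1.0014328837835038}
```

View pics/top0.png

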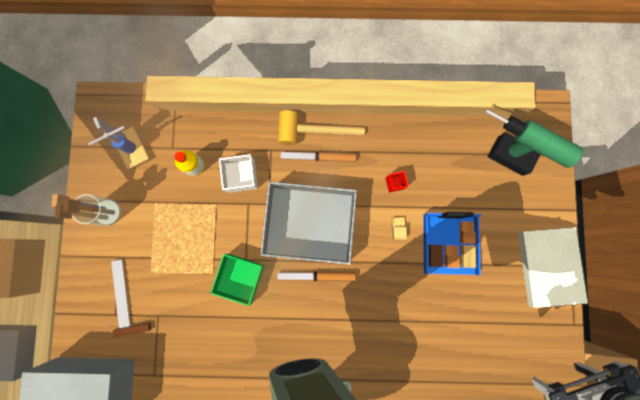

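View pics/side0.png

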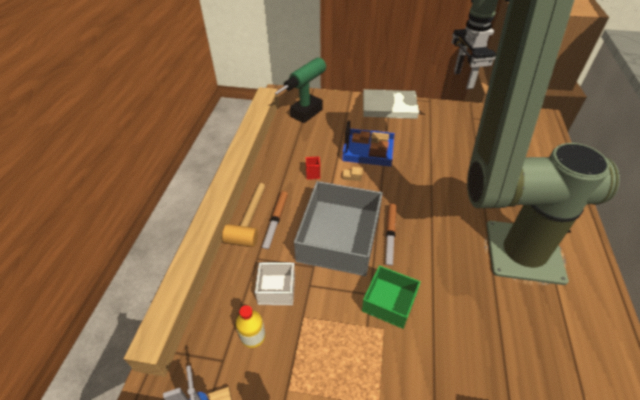

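The top view shows the bin at (309,222), the tray at (452,243) with its mouth towards the robot, and one notched stray at (400,228). The green tub is at (238,279), white at (238,172) and red at (397,181); there is no yellow tub. Next I measure the yaws.

```bash
cat >> h.py <<'E'
def rect(cam,q,zmin,zmax,near=None,best=0,r=0.13):
    """fit rectangle (world xy) to the points of the query in a height band"""
    im,d=camera(cam); W=cloud(cam,d)
    for k in regions_of(cam,q)[:3]:
        m=k["pixels"]&(d>0)&(W[...,2]>zmin)&(W[...,2]<zmax)
        p=W[m][:,:2]
        if near is not None: p=p[np.hypot(*(p-near).T)<r]
        if len(p)<8: print(q,"few",len(p));continue
        c,s,a=cv2.minAreaRect((p*1000).astype(np.float32))
        print(q,cam,"c",np.round(c,1),"size",np.round(s,1),"ang",round(a,1),"n",len(p),"zmed",round(float(np.median(W[m][:,2])),4),"conf",round(k["confidence"],2))
E
python3 - <<'E'
from h import *
im=cv2.imread("pics/top0.png"); cv2.imwrite("pics/crop0.png",cv2.resize(im[160:290,370:500],None,fx=4,fy=4,interpolation=cv2.INTER_CUBIC))
for cam in("top","side"):
    rect(cam,"tub_green_mid",.052,.07); rect(cam,"tub_white_mid",.052,.07); rect(cam,"tub_red_mid",.052,.07)
    rect(cam,"mat",-.01,.02); rect(cam,"bin",.08,.1); rect(cam,"tray",.02,.05); rect(cam,"tray_tab",.085,.11)
    rect(cam,"offcut6_mid",.01,.05,np.array([.52,-.22]))
    print([(k["location"],k["confidence"]) for k in place_of(cam,"offcut6_mid")])
E
```

```text
tub_green_mid top c [371.  222.6] size [111.7 111.8] ang 73.7 n 249 zmed 0.0579 conf 0.56
tub_white_mid top c [667.7 235. ] size [90.1 90.6] ang 8.8 n 212 zmed 0.0583 conf 0.65
tub_red_mid top c [ 652.5 -218.3] size [46.1 46.1] ang 13.5 n 105 zmed 0.0582 conf 0.85
mat top c [481.1 394.1] size [205.6 186.9] ang 0.5 n 4368 zmed 0.0027 conf 0.58
bin top c [528.8  28.4] size [240.4 200.1] ang 85.6 n 663 zmed 0.0882 conf 0.98
tray top c [ 479.4 -376.9] size [152.4 168.2] ang 90.0 n 461 zmed 0.0285 conf 0.65
tray_tab top c [ 559.5 -375.4] size [11.3 68.2] ang 0.9 n 128 zmed 0.0935 conf 0.72
offcut6_mid top c [ 521.4 -227.8] size [60.7 34.6] ang 1.9 n 271 zmed 0.026 conf 0.65
[([0.518, -0.2247, 0.0127], 0.6)]
tub_green_mid side c [368.4 225.9] size [114.1 112.2] ang 73.5 n 371 zmed 0.0582 conf 0.96
tub_green_mid side c [664.6 237.1] size [90.3 92.1] ang 8.9 n 270 zmed 0.0581 conf 0.49
tub_white_mid side c [664.4 238. ] size [90.1 90.9] ang 9.2 n 264 zmed 0.0582 conf 0.72
tub_red_mid side c [ 649.1 -216.1] size [46.1 50.8] ang 14.5 n 75 zmed 0.0571 conf 0.51
mat side c [480.2 392.9] size [203.2 184.6] ang 0.3 n 6450 zmed 0.0035 conf 0.85
mat side c [ 473.5 -387.9] size [192.7 173. ] ang 85.7 n 639 zmed 0.0048 conf 0.73
mat side c [374. 225.] size [112.9 118.6] ang 73.9 n 1296 zmed 0.0039 conf 0.17
bin side c [525.5  30.9] size [244.7 200. ] ang 85.5 n 700 zmed 0.0876 conf 0.72
bin side c [ 555.2 -370.2] size [11.5 70.4] ang 0.1 n 56 zmed 0.0928 conf 0.22
tray side c [ 474.7 -373.7] size [167.3 158.6] ang 0.0 n 251 zmed 0.0268 conf 0.87
tray side c [368.3 226.9] size [113.9 111.7] ang 74.6 n 595 zmed 0.0355 conf 0.69
tray_tab side c [ 554.8 -368. ] size [11.6 66.2] ang 0.1 n 47 zmed 0.0928 conf 0.89
offcut6_mid side c [ 516.4 -224.8] size [61.6 42. ] ang 0.3 n 174 zmed 0.0217 conf 0.62
[([0.5181, -0.2315, 0.0175], 0.76), ([0.5126, -0.4224, 0.0201], 0.62)]
```

View pics/crop0.png

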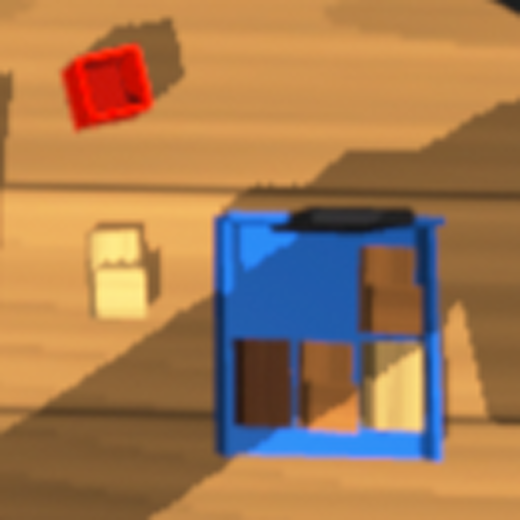

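The crop shows four offcuts in the tray and a single stray with its notch at the far end. First the stray: turn to yaw 0 and go above it.

```bash
python3 -m creep '[[[0,0,0],[0,0,9.5],0.7],[[0,0,0],[0,0,9.6],0.7],[[41,-39.5,0],[0,0,0],0.7],[[41,-39.5,0],[0,0,0],0.7],[[41,-39.5,0],[0,0,0],0.7]]' 20; python3 -m creep '[[[41,-39.5,0],[0,0,0],0.7],[[41,-39.5,0],[0,0,0],0.7],[[41,-39.5,0],[0,0,0],0.7],[[41,-39.5,0],[0,0,0],0.7],[[41,-39.5,0],[0,0,0],0.7]]'; python3 -m creep '[[[0,0,50],[0,0,0],0.7],[[0,0,50],[0,0,0],0.7],[[0,0,0],[0,0,0],0.7]]'
```

```text
time_s: 3.72
ee_pos: [0.3123, -0.4236, 0.2056]
eef_rot: [180.0, -0.0, -0.0]
force: [0.3, -0.2, -0.4]
opening: 0.699
finger_force: 0.0
time_s: 4.35
ee_pos: [0.5175, -0.2258, 0.2057]
eef_rot: [180.0, -0.0, 0.0]
force: [0.5, -0.4, -0.3]
opening: 0.7
finger_force: 0.0
time_s: 4.72
ee_pos: [0.5127, -0.2245, 0.101]
eef_rot: [-179.7, 0.5, 0.1]
force: [-0.6, 0.6, -0.3]
opening: 0.699
finger_force: 0.0
```

```bash
python3 -m creep '[[[0,0,50],[0,0,0],0.7],[[0,0,30],[0,0,0],0.7],[[0,0,16],[0,0,0],0.7],[[0,0,0],[0,0,0],0.7],[[0,0,0],[0,0,0],0.2]]' 25; python3 -m creep '[[[0,0,0],[0,0,0],0.2],[[0,0,0],[0,0,0],0.2],[[0,0,0],[0,0,0],0.2],[[0,0,-30],[0,0,0],0.2],[[0,0,-60],[0,0,0],0.2]]'; python3 -m creep '[[[0,0,-60],[0,0,0],0.2],[[0,0,-40],[0,0,0],0.2],[[0,0,0],[0,0,0],0.2]]'
```

```text
time_s: 5.35
ee_pos: [0.5179, -0.2282, 0.0115]
eef_rot: [179.9, -0.2, 0.0]
force: [0.6, -0.7, -0.6]
opening: 0.631
finger_force: 0.0
time_s: 5.98
ee_pos: [0.5135, -0.2254, 0.0972]
eef_rot: [-179.8, 0.4, 0.0]
force: [0.7, -1.7, -0.0]
opening: 0.357
finger_force: 25.0
time_s: 6.35
ee_pos: [0.5188, -0.2286, 0.2041]
eef_rot: [179.7, -0.5, 0.0]
force: [-0.4, 1.4, 0.5]
opening: 0.359
finger_force: 25.0
```

```bash
python3 -m creep '[[[2,-51,0],[0,0,0],0.2],[[2,-51,0],[0,0,0],0.2],[[2,-51,0],[0,0,0],0.2],[[2,-51,0],[0,0,0],0.2],[[2,-51,0],[0,0,0],0.2]]'; python3 -m creep '[[[2,-51,0],[0,0,0],0.2],[[0,0,60],[0,0,0],0.2],[[0,0,60],[0,0,0],0.2],[[0,0,40],[0,0,0],0.2],[[0,0,0],[0,0,0],0.2]]';  python3 -m creep '[[[0,0,0],[0,0,0],0.65],[[0,0,0],[0,0,0],0.65],[[0,0,0],[0,0,0],0.65],[[0,0,-60],[0,0,0],0.65],[[0,0,-60],[0,0,0],0.65]]'; python3 -m creep '[[[0,0,-60],[0,0,0],0.65],[[0,0,0],[0,0,0],0.65]]'
python3 - <<'E'
from h import *
rect("top","tray_tab",.085,.11); rect("side","tray_tab",.085,.11)
for c in("top","side"):print([(np.round(k["location"],4).tolist(),round(k["confidence"],2)) for k in place_of(c,"tray_tab")], [(np.round(k["location"],3).tolist(),round(k["confidence"],2)) for k in place_of(c,"offcut6_mid")])
print(observe()["ee_pos"])
E
```

```text
time_s: 6.98
ee_pos: [0.5245, 0.0296, 0.197]
eef_rot: [-180.0, 0.2, 0.0]
force: [1.1, 0.6, -0.9]
opening: 0.363
finger_force: 25.0
time_s: 7.6
ee_pos: [0.5222, 0.079, 0.034]
eef_rot: [-180.0, 0.7, 0.0]
force: [-0.4, -0.0, -0.2]
opening: 0.359
finger_force: 25.0
time_s: 8.22
ee_pos: [0.5277, 0.0788, 0.1611]
eef_rot: [-180.0, 0.0, 0.0]
force: [-0.7, 0.2, -0.5]
opening: 0.647
finger_force: 0.0
time_s: 8.48
ee_pos: [0.5329, 0.0789, 0.2275]
eef_rot: [180.0, -0.9, 0.0]
force: [0.7, -0.7, -1.3]
opening: 0.646
finger_force: 0.0
tray_tab top c [ 559.3 -374.7] size [11.6 68.6] ang 1.5 n 126 zmed 0.0934 conf 0.85
tray_tab few 0
[([0.5565, -0.3791, 0.0754], 0.8), ([0.6914, 0.37, 0.0], 0.61), ([0.7275, 0.0166, -0.0048], 0.19)] []
[] [([0.445, -0.38, 0.021], 0.72), ([0.53, 0.074, 0.02], 0.58)]
[0.5270578  0.07885266 0.21766958]
```

```bash
python3 -m creep '[[[3.7,56.6,0],[0,0,0],0.65],[[3.7,56.6,0],[0,0,0],0.65],[[3.7,56.6,0],[0,0,0],0.65],[[3.7,56.6,0],[0,0,0],0.65],[[3.7,56.6,0],[0,0,0],0.65]]'; python3 -m creep '[[[3.7,56.6,0],[0,0,0],0.65],[[3.7,56.6,0],[0,0,0],0.65],[[3.7,56.6,0],[0,0,0],0.65],[[0,0,0],[0,0,-10],0.65],[[0,0,0],[0,0,-10],0.65]]';python3 -m creep '[[[0,0,0],[0,0,-10],0.65],[[0,0,0],[0,0,-10],0.65],[[0,0,0],[0,0,-10],0.65],[[0,0,0],[0,0,-10],0.65],[[0,0,0],[0,0,-10],0.65]]'; python3 -m creep '[[[0,0,0],[0,0,-10],0.65],[[0,0,0],[0,0,-10],0.65],[[0,0,40],[0,0,0],0.65],[[0,0,0],[0,0,0],0.65],[[0,0,0],[0,0,0],0.65]]';python3 -c "from cell import *; o=observe();print(o['qpos'],o['ee_pos'])"
```

```text
time_s: 9.5
ee_pos: [0.5463, -0.2057, 0.2184]
eef_rot: [-179.9, 0.1, 0.0]
force: [1.0, 0.6, 0.4]
opening: 0.652
finger_force: 0.0
time_s: 10.12
ee_pos: [0.5572, -0.3748, 0.2175]
eef_rot: [-179.8, 0.1, 20.3]
force: [0.5, -0.2, 0.1]
opening: 0.651
finger_force: 0.0
time_s: 10.75
ee_pos: [0.5575, -0.3736, 0.2179]
eef_rot: [-179.9, -0.1, 70.4]
force: [-0.3, -0.1, 0.1]
opening: 0.654
finger_force: 0.0
time_s: 11.38
ee_pos: [0.5579, -0.3739, 0.1794]
eef_rot: [-180.0, -0.0, 90.0]
force: [0.0, -0.5, 1.6]
opening: 0.648
finger_force: 0.0
[-4.12033819e+01  2.45568628e+01  7.49452555e+01  2.45660000e-03
  8.05379984e+01 -4.12240750e+01] [ 0.55792577 -0.37389568  0.1794251 ]
```

```bash
python3 -m creep '[[[0,0,50],[0,0,0],0.65],[[0,0,50],[0,0,0],0.65],[[0,0,25],[0,0,0],0.65],[[0,0,0],[0,0,0],0.3],[[0,0,0],[0,0,0],0.05]]' 60; python3 -m creep '[[[0,0,0],[0,0,0],0],[[0,0,0],[0,0,0],0],[[0,0,0],[0,0,0],0],[[0,0,0],[0,0,0],0],[[0,0,-10],[0,0,0],0]]'; python3 -m creep '[[[0,0,-15],[0,0,0],0],[[0,0,-25],[0,0,0],0],[[0,0,0],[0,0,0],0],[[0,0,0],[0,0,0],0]]'
python3 - <<'E'
from h import *
im,d=camera("side"); cv2.imwrite("pics/lift.png",cv2.resize(im[60:260,240:480],None,fx=3,fy=3))
E
```

```text
time_s: 12.0
ee_pos: [0.5595, -0.3753, 0.0571]
eef_rot: [179.8, 0.2, 90.0]
force: [0.0, -0.1, 0.2]
opening: 0.473
finger_force: 0.0
time_s: 12.62
ee_pos: [0.5568, -0.3727, 0.0629]
eef_rot: [-179.9, -0.2, 90.0]
force: [0.4, -0.1, -4.6]
opening: 0.125
finger_force: 60.0
time_s: 13.12
ee_pos: [0.5576, -0.3736, 0.1041]
eef_rot: [-180.0, -0.0, 90.0]
force: [0.5, 0.3, -3.0]
opening: 0.127
finger_force: 60.0
```

View pics/lift.png

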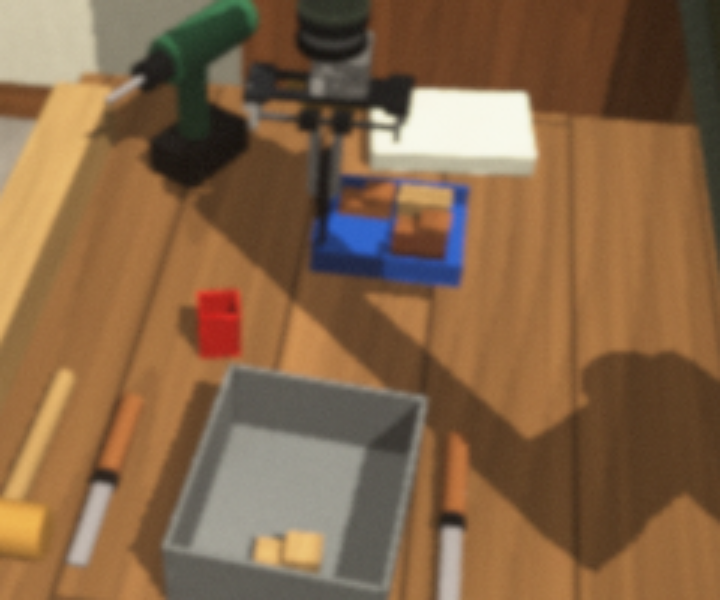

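The tray hangs level and the stray lies in the bin. I lift, lean the tray back a little so that nothing slides out, and carry it over the bin.

```bash
python3 -m creep '[[[0,0,-30],[0,0,0],0],[[0,0,-40],[4,0,0],0],[[0,0,-50],[4,0,0],0],[[0,0,-40],[0,0,0],0],[[0,0,0],[0,0,0],0]]'; python3 -m creep '[[[17,7,0],[0,0,0],0],[[34,13,0],[0,0,0],0],[[34,14,0],[0,0,0],0],[[34,14,0],[0,0,0],0],[[34,14,0],[0,0,0],0]]'; python3 -m creep '[[[34,15,0],[0,0,0],0],[[34,15,0],[0,0,0],0],[[34,15,0],[0,0,0],0],[[34,15,0],[0,0,0],0],[[34,15,0],[0,0,0],0]]'; python3 -m creep '[[[34,15,0],[0,0,0],0],[[30,12,0],[0,0,0],0],[[15,6,0],[0,0,0],0],[[0,0,0],[0,0,0],0],[[0,0,0],[0,0,0],0]]'
```

```text
time_s: 13.8
ee_pos: [0.5691, -0.375, 0.2672]
eef_rot: [-172.4, 0.3, 90.1]
force: [-0.1, 0.7, -3.3]
opening: 0.128
finger_force: 60.0
time_s: 14.42
ee_pos: [0.6268, -0.2177, 0.2509]
eef_rot: [-171.6, -0.2, 90.0]
force: [0.7, -0.3, -3.5]
opening: 0.126
finger_force: 60.0
time_s: 15.05
ee_pos: [0.7007, -0.0482, 0.2404]
eef_rot: [-171.6, -0.1, 90.0]
force: [0.2, -0.6, -3.9]
opening: 0.121
finger_force: 60.0
time_s: 15.68
ee_pos: [0.7345, 0.027, 0.2396]
eef_rot: [-171.9, 0.0, 90.0]
force: [0.9, 0.0, -3.5]
opening: 0.122
finger_force: 60.0
```

```bash
python3 -m creep '[[[0,0,0],[-4,0,0],0],[[0,0,0],[-4,0,0],0],[[-8,0,-3],[-5,0,0],0],[[-8,0,-4],[-5,0,0],0]]'; python3 -m creep '[[[0,-7,-4.5],[-5,0,0],0],[[0,-7,-4.5],[-5,0,0],0],[[0,-7,-5],[-5,0,0],0],[[0,-7,-5],[-5,0,0],0],[[0,0,0],[0,0,0],0]]'
python3 - <<'E'
from h import *
im,d=camera("side"); cv2.imwrite("pics/tip.png",cv2.resize(im[60:300,220:500],None,fx=2.5,fy=2.5))
E
```

```text
time_s: 16.18
ee_pos: [0.734, 0.0101, 0.2477]
eef_rot: [169.9, 0.0, 89.9]
force: [0.2, 0.6, -4.0]
opening: 0.122
finger_force: 60.0
time_s: 16.8
ee_pos: [0.6984, 0.011, 0.2543]
eef_rot: [150.4, -0.0, 89.9]
force: [-0.5, -0.3, -3.7]
opening: 0.127
finger_force: 60.0
```

View pics/tip.png

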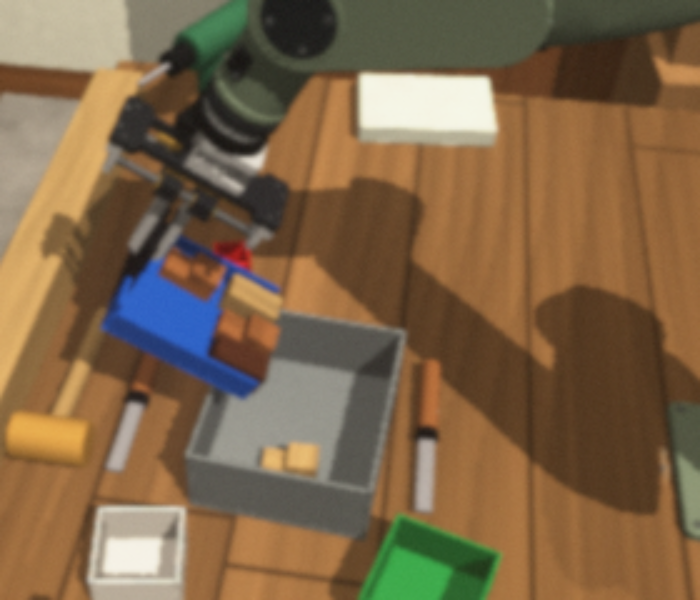

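The four offcuts still sit in the tray at 30° with the mouth over the bin. I tip further, bit by bit.

```bash
python3 -m creep '[[[7,-8,-16],[-5,0,0],0],[[8,-8,-16],[-5,0,0],0],[[0,-8,-16],[-5,0,0],0],[[0,0,0],[0,0,0],0],[[0,0,0],[0,0,0],0]]'; python3 -m creep '[[[0,0,0],[0,0,0],0],[[0,-3,-14],[-5,0,0],0],[[0,-3,-14],[-5,0,0],0],[[0,-3,-14],[-5,0,0],0],[[0,0,0],[0,0,0],0]]';  python3 -m creep '[[[0,0,0],[0,0,0],0],[[0,0,0],[0,0,0],0]]'
python3 - <<'E'
from h import *
im,d=camera("side"); cv2.imwrite("pics/tip2.png",cv2.resize(im[60:300,220:500],None,fx=2.5,fy=2.5))
E
```

```text
time_s: 17.48
ee_pos: [0.6575, 0.0264, 0.2849]
eef_rot: [134.9, 0.0, 90.0]
force: [0.4, 0.1, -1.4]
opening: 0.125
finger_force: 60.0
time_s: 18.1
ee_pos: [0.6164, 0.0274, 0.3003]
eef_rot: [120.2, -0.1, 90.0]
force: [-0.8, 0.1, -2.0]
opening: 0.123
finger_force: 60.0
time_s: 18.35
ee_pos: [0.6191, 0.0269, 0.3043]
eef_rot: [119.9, 0.0, 90.0]
force: [-0.2, 1.1, -1.6]
opening: 0.123
finger_force: 60.0
```

View pics/tip2.png

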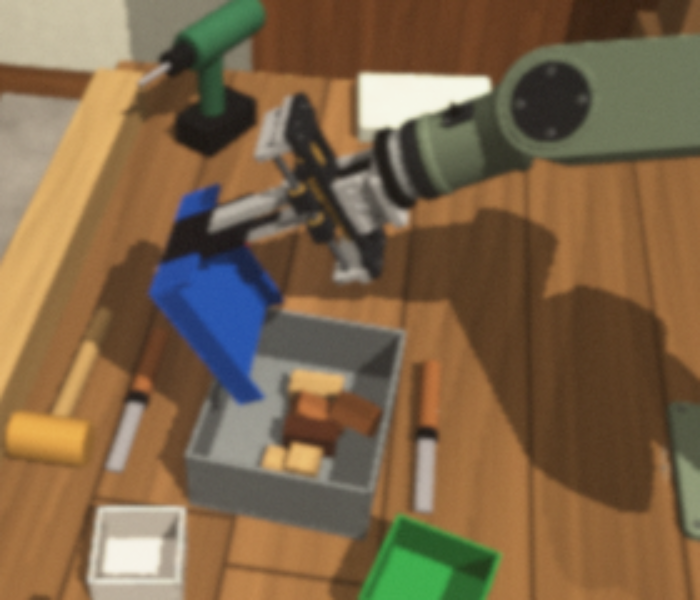

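Five offcuts lie in the bin and the tray is empty. I level it and carry it to the mat.

```bash
python3 -m creep '[[[0,0,0],[10,0,0],0],[[0,0,0],[10,0,0],0],[[0,0,0],[10,0,0],0],[[0,0,0],[10,0,0],0],[[0,0,0],[10,0,0],0]]'; python3 -m creep '[[[0,0,0],[10,0,0],0],[[0,0,0],[0,0,0],0],[[45.5,-7,10],[0,0,0],0],[[45.5,-7,10],[0,0,0],0],[[45.5,-7,10],[0,0,0],0]]'; python3 -m creep '[[[45.5,-7,10],[0,0,0],0],[[45.5,-7,10],[0,0,0],0],[[45.5,-7,10],[0,0,0],0],[[45.5,-7,10],[0,0,0],0],[[45.5,-8,0],[0,0,0],0]]';  python3 -m creep '[[[0,0,50],[0,0,0],0],[[0,0,50],[0,0,0],0],[[0,0,20],[0,0,0],0],[[0,0,0],[0,0,0],0],[[0,0,0],[0,0,0],0]]'
cat >> h.py <<'E'
def floorfit(cam,near,size,zlo,zhi,hue):
    """blue/other coloured points near a place, by colour and height"""
    im,d=camera(cam); W=cloud(cam,d); h=cv2.cvtColor(im,cv2.COLOR_BGR2HSV)
    m=(d>0)&(abs(h[...,0].astype(int)-hue)<12)&(h[...,1]>90)&(W[...,2]>zlo)&(W[...,2]<zhi)&(np.hypot(W[...,0]-near[0],W[...,1]-near[1])<size)
    p=W[m]; c,s,a=cv2.minAreaRect((p[:,:2]*1000).astype(np.float32)); print(cam,np.round(c,1),np.round(s,1),round(a,1),len(p),"z",np.round(np.percentile(p[:,2],[2,50,98]),4))
    return p
E
python3 - <<'E'
from h import *
for c in("top","side"):
    p=floorfit(c,(.48,.39),.16,.02,.2,112); cv2.imwrite(f"pics/{c}1.png",cv2.resize((camera(c)[0])[180 if c=="top" else 200:],None,fx=1.2,fy=1.2))
    for k in place_of(c,"tray")[:1]+place_of(c,"tray_tab")[:1]: print(k)
print(observe()["ee_pos"])
E
```

```text
time_s: 19.02
ee_pos: [0.621, 0.0326, 0.305]
eef_rot: [167.1, -0.3, 90.9]
force: [-0.6, -0.1, -1.4]
opening: 0.122
finger_force: 60.0
time_s: 19.65
ee_pos: [0.5971, 0.1704, 0.2733]
eef_rot: [176.8, -0.5, 90.9]
force: [0.2, -0.3, -2.1]
opening: 0.121
finger_force: 60.0
time_s: 20.27
ee_pos: [0.5587, 0.3974, 0.2324]
eef_rot: [176.9, -0.5, 90.9]
force: [-0.2, -0.8, -1.5]
opening: 0.128
finger_force: 60.0
time_s: 20.9
ee_pos: [0.5679, 0.3984, 0.116]
eef_rot: [176.8, -0.6, 90.9]
force: [1.0, -0.2, -2.5]
opening: 0.126
finger_force: 60.0
top [491.8 385.7] [165.6 135.2] 0.7 2508 z [0.0534 0.0601 0.0881]
{'location': [0.4903, 0.3975, 0.0535], 'confidence': 0.77}
{'location': [0.5655, 0.3963, 0.1383], 'confidence': 0.68}
side [489.  396.8] [165.8 151.8] 0.7 4464 z [0.0543 0.0609 0.0936]
{'location': [0.4933, 0.3958, 0.0559], 'confidence': 0.97}
{'location': [0.5721, 0.393, 0.1328], 'confidence': 0.78}
[0.56626245 0.39771524 0.11324498]
```

```bash
python3 -m creep '[[[0,0,0],[3.2,-0.5,0.4],0],[[-6,-6,0],[0,0,0],0],[[0,0,30],[0,0,0],0],[[0,0,0],[0,0,0],0],[[0,0,0],[0,0,0],0]]'; python3 -m creep '[[[0,0,0],[0,0,0],0],[[0,0,0],[0,0,0],0]]'
python3 - <<'E'
from h import *
for c in("top","side"):
    p=floorfit(c,(.48,.39),.16,.012,.2,112)
    for k in place_of(c,"tray")[:1]+place_of(c,"tray_tab")[:1]+place_of(c,"mat")[:1]: print(np.round(k["location"],4),k["confidence"])
    # slope of floor
    q=p[(p[:,0]<.53)&(p[:,2]<np.median(p[:,2])+.006)]; A=np.c_[q[:,:2],np.ones(len(q))]; print("slope deg",np.degrees(np.linalg.lstsq(A,q[:,2],rcond=None)[0][:2]))
E
```

```text
time_s: 21.92
ee_pos: [0.5597, 0.3915, 0.0832]
eef_rot: [-179.8, 0.0, 90.6]
force: [-1.0, -0.5, -2.0]
opening: 0.123
finger_force: 60.0
time_s: 22.18
ee_pos: [0.5605, 0.3919, 0.084]
eef_rot: [-179.8, 0.0, 90.6]
force: [0.2, -0.1, -3.0]
opening: 0.125
finger_force: 60.0
top [480.8 377.8] [166.2 131.6] 0.6 2409 z [0.0287 0.0331 0.0623]
[0.4798 0.3917 0.0236] 0.77
slope deg [-0.00680269 -0.16660691]
side [480.1 389.5] [168.2 152.8] 0.7 4351 z [0.0297 0.0334 0.066 ]
[0.4808 0.3911 0.0276] 0.63
[0.5658 0.3881 0.1032] 0.56
slope deg [-0.22694549  0.16456046]
```

```bash
python3 -m creep '[[[0,0,15],[0,0,0],0],[[0,0,6],[0,0,0],0],[[0,0,1],[0,0,0],0],[[0,0,1],[0,0,0],0],[[0,0,0],[0,0,0],0]]';python3 -m creep '[[[0,0,1],[0,0,0],0],[[0,0,0],[0,0,0],0]]'
```

```text
time_s: 23.2
ee_pos: [0.5598, 0.3915, 0.0596]
eef_rot: [-179.7, 0.1, 90.6]
force: [0.7, 0.1, -2.8]
opening: 0.127
finger_force: 60.0
time_s: 23.45
ee_pos: [0.5601, 0.3916, 0.0591]
eef_rot: [-179.8, 0.0, 90.6]
force: [0.0, 0.4, -2.1]
opening: 0.124
finger_force: 60.0
```

```bash
python3 -m creep '[[[0,0,1],[0,0,0],0],[[0,0,0],[0,0,0],0],[[0,0,1],[0,0,0],0],[[0,0,0],[0,0,0],0]]';python3 -m creep '[[[0,0,1],[0,0,0],0],[[0,0,0],[0,0,0],0],[[0,0,0],[0,0,0],0]]'
```

```text
time_s: 23.95
ee_pos: [0.5601, 0.3916, 0.0591]
eef_rot: [-179.8, 0.0, 90.6]
force: [-2.3, -1.7, 8.1]
opening: 0.124
finger_force: 60.0
time_s: 24.32
ee_pos: [0.5601, 0.3916, 0.0591]
eef_rot: [-179.8, 0.0, 90.6]
force: [-5.3, -3.7, 12.5]
opening: 0.126
finger_force: 60.0
```

Contact. I back off a little, release, rise and check.

```bash
python3 -m creep '[[[0,0,-2],[0,0,0],0],[[0,0,0],[0,0,0],0.3],[[0,0,0],[0,0,0],0.5],[[0,0,0],[0,0,0],0.5],[[0,0,0],[0,0,0],0.5]]';python3 -m creep '[[[0,0,-40],[0,0,0],0.5],[[0,0,-60],[0,0,0],0.5],[[0,0,-60],[0,0,0],0.5],[[-60,0,0],[0,0,0],0.5],[[-60,0,0],[0,0,0],0.5]]'; python3 -m creep '[[[-60,0,0],[0,0,0],0.5],[[-60,0,0],[0,0,0],0.5],[[-60,0,0],[0,0,0],0.5],[[0,0,0],[0,0,0],0.5]]'
python3 - <<'E'
from h import *
for c in("top","side"):
    im,d=camera(c); cv2.imwrite(f"pics/{c}2.png",im)
    floorfit(c,(.48,.39),.16,.012,.2,112); rect(c,"tray_tab",.085,.12); rect(c,"mat",-.01,.02)
    rect(c,"tub_green_mid",.052,.07,np.array([.37,.224])); rect(c,"tub_white_mid",.052,.07); rect(c,"tub_red_mid",.052,.07)
E
```

```text
time_s: 24.95
ee_pos: [0.5597, 0.3914, 0.0573]
eef_rot: [-179.7, 0.1, 90.6]
force: [0.5, 0.5, -0.3]
opening: 0.486
finger_force: 0.0
time_s: 25.58
ee_pos: [0.5623, 0.2711, 0.2194]
eef_rot: [-179.9, 0.0, 90.7]
force: [0.2, -0.6, -0.2]
opening: 0.499
finger_force: 0.0
time_s: 26.08
ee_pos: [0.5637, 0.0877, 0.2181]
eef_rot: [-179.7, 0.1, 90.2]
force: [-0.1, 0.4, 0.9]
opening: 0.5
finger_force: 0.0
top [481.3 386.8] [168.4 151.5] 1.1 538 z [0.0121 0.0281 0.0482]
tray_tab top c [560.5 388.3] size [10.7 70.8] ang 0.7 n 129 zmed 0.0967 conf 0.9
mat top c [481.7 402.8] size [162.1 204.2] ang 89.4 n 572 zmed 0.0027 conf 0.6
tub_green_mid top c [419.  195.8] size [88.1 13.3] ang 67.5 n 65 zmed 0.0583 conf 0.88
tub_red_mid top c [555.9 385.8] size [ 8.4 67.7] ang 8.1 n 31 zmed 0.0581 conf 0.59
tub_red_mid top c [ 652.5 -218.4] size [45.4 47. ] ang 13.8 n 102 zmed 0.0585 conf 0.57
side [480.3 390.1] [167.7 152.8] 0.1 1094 z [0.0122 0.0299 0.0566]
tray_tab side c [558.7 391.2] size [12.  69.6] ang 0.5 n 182 zmed 0.098 conf 0.61
mat side c [478.9 394.4] size [201.5 180.7] ang 0.3 n 1313 zmed 0.0036 conf 0.58
tub_green_mid side c [368.  225.1] size [116.2 112. ] ang 73.6 n 367 zmed 0.0584 conf 0.64
tub_red_mid few 1
tub_red_mid few 5
```

View pics/top2.png

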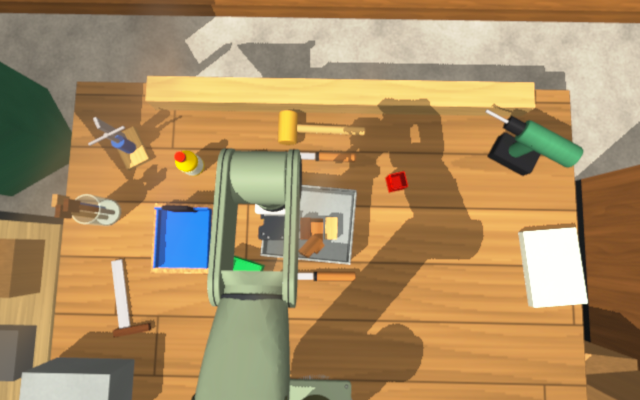

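```bash
python3 -m creep '[[[-60,0,0],[0,0,0],0.5],[[-60,0,0],[0,0,0],0.5],[[-60,0,0],[0,0,0],0.5],[[-60,0,0],[0,0,0],0.5],[[0,0,0],[0,0,0],0.5]]'
python3 - <<'E'
from h import *
out=[]
for c,s in(("top",np.s_[190:290,130:240]),("side",np.s_[290:400,270:400])):
    im,d=camera(c); out.append(cv2.resize(im[s],(390,400),interpolation=cv2.INTER_CUBIC)); cv2.imwrite(f"pics/{c}3.png",im)
    W=cloud(c,d); h=cv2.cvtColor(im,cv2.COLOR_BGR2HSV); blue=(abs(h[...,0].astype(int)-112)<12)&(h[...,1]>90)
    # scan lines: extents of mat from the first look vs tray floor now: report margins by projecting known rects
    i=camera_info(c); T=np.linalg.inv(np.array(i["T"]))
    for name,(cx,cy,hx,hy,z) in {"mat":(.480,.392,.1,.09,.004),"tray":(.480,.390,.085,.075,.034)}.items():
        P=np.array([[cx+a*hx,cy+b*hy,z,1] for a,b in((1,1),(1,-1),(-1,-1),(-1,1))])@T.T
        uv=np.c_[P[:,0]/P[:,2]*i["fx"]+i["cx"],P[:,1]/P[:,2]*i["fy"]+i["cy"]]
        k=np.array([390/(s[1].stop-s[1].start),400/(s[0].stop-s[0].start)]); uv=((uv-[s[1].start,s[0].start])*k)
        cv2.polylines(out[-1],[uv.astype(int)],True,(0,0,255) if name=="mat" else (0,255,255),1)
cv2.imwrite("pics/matchk.png",np.hstack(out))
for c in("top","side"):
    camera(c); print(c); rect(c,"tub_green_mid",.052,.07,np.array([.37,.224])); rect(c,"tub_white_mid",.052,.07)
E
```

```text
time_s: 27.9
ee_pos: [0.5655, -0.1526, 0.2181]
eef_rot: [-179.7, 0.1, 90.2]
force: [0.2, 0.5, 0.3]
opening: 0.5
finger_force: 0.0
top
tub_green_mid top c [371.  222.9] size [111.9 112.2] ang 73.5 n 263 zmed 0.058 conf 0.74
tub_white_mid top c [667.5 235.1] size [90.5 91.1] ang 9.1 n 215 zmed 0.0582 conf 0.71
side
tub_green_mid side c [367.4 225.7] size [114.3 111. ] ang 73.9 n 343 zmed 0.0578 conf 0.94
tub_white_mid side c [664.6 237.6] size [90.4 91.7] ang 8.4 n 262 zmed 0.0585 conf 0.6
```

View pics/matchk.png

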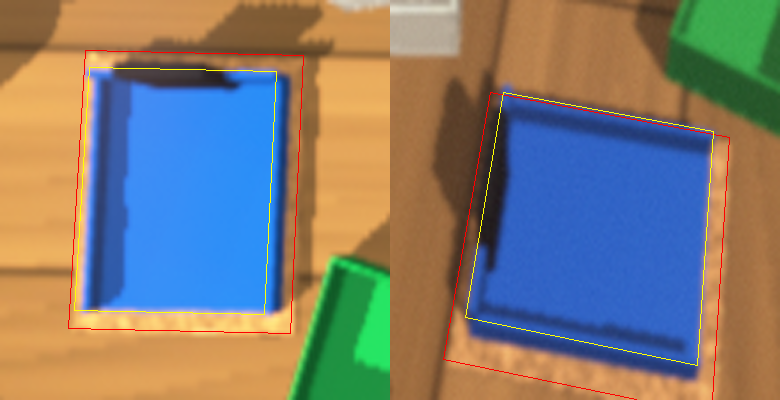

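Run:
```python
from h import *
a=cv2.imread("pics/top0.png").astype(int); b=cv2.imread("pics/top3.png").astype(int)
print("top row mean 225-255, cols 146-222 (B of before/after, R after)")
for c in list(range(147,160))+list(range(203,221)): print(c,a[225:256,c].mean(0).round().astype(int),b[225:256,c].mean(0).round().astype(int))
i=camera_info("top");v,z=240,1.12
T=np.array(i["T"])
def ground(u,v,h,c="top"):
    i=camera_info(c);T=np.array(i["T"]);r=T[:3,:3]@np.array([(u-i["cx"])/i["fx"],(v-i["cy"])/i["fy"],1]);return T[:3,3]+r*(h-T[2,3])/r[2]
for u in (150,152,154,156,208,210,212,214,216): print(u,ground(u,240,.004).round(4),ground(u,240,.034).round(4))
```

```text
top row mean 225-255, cols 146-222 (B of before/after, R after)
147 [ 88 162 225] [ 92 166 228]
148 [ 88 162 225] [ 92 166 228]
149 [ 88 162 225] [ 93 166 228]
150 [ 88 163 225] [ 93 166 228]
151 [ 89 165 227] [ 95 169 230]
152 [ 97 175 236] [103 179 238]
153 [103 185 243] [129 185 238]
154 [105 189 245] [188 170 194]
155 [107 190 246] [224 141 113]
156 [106 190 246] [191 105  60]
157 [105 189 245] [138  76  48]
158 [107 191 247] [118  67  48]
159 [107 192 247] [131  73  49]
203 [106 190 246] [248 143  44]
204 [106 190 246] [248 143  43]
205 [107 191 246] [248 143  43]
206 [107 192 247] [247 141  42]
207 [107 191 246] [222 119  36]
208 [107 191 246] [158  81  26]
209 [108 193 247] [116  64  37]
210 [107 192 246] [99 85 95]
211 [106 190 245] [ 80 111 152]
212 [106 189 245] [ 70 119 169]
213 [103 184 242] [ 69 120 171]
214 [ 84 150 210] [ 64 111 157]
215 [ 75 136 193] [ 58 104 146]
216 [ 83 153 215] [ 57 102 144]
217 [ 87 161 224] [ 58 105 147]
218 [ 87 161 225] [ 68 123 174]
219 [ 87 161 224] [ 83 154 215]
220 [ 87 161 224] [ 89 164 227]
150 [0.4716 0.4862 0.004 ] [0.4715 0.4732 0.034 ]
152 [0.4717 0.4804 0.004 ] [0.4716 0.4675 0.034 ]
154 [0.4718 0.4746 0.004 ] [0.4717 0.4619 0.034 ]
156 [0.4719 0.4688 0.004 ] [0.4718 0.4563 0.034 ]
208 [0.4749 0.3184 0.004 ] [0.4747 0.3099 0.034 ]
210 [0.475  0.3126 0.004 ] [0.4748 0.3043 0.034 ]
212 [0.4751 0.3068 0.004 ] [0.4749 0.2987 0.034 ]
214 [0.4753 0.3011 0.004 ] [0.4751 0.293  0.034 ]
216 [0.4754 0.2953 0.004 ] [0.4752 0.2874 0.034 ]
```

The tray sits square, level and within about 3 mm of the mat's middle. Next is the green tub, gripped by its robot-side wall.

```bash
python3 -m creep '[[[43.7,-27.6,0],[0,0,0],0.4],[[43.7,-27.6,0],[0,0,0],0.4],[[43.7,-27.6,0],[0,0,0],0.4],[[43.7,-27.6,0],[0,0,0],0.4],[[43.7,-27.6,0],[0,0,0],0.4]]' 25; python3 -m creep '[[[43.7,-27.6,0],[0,0,0],0.4],[[43.7,-27.6,0],[0,0,0],0.4],[[43.7,-27.6,0],[0,0,0],0.4],[[43.7,-27.6,0],[0,0,0],0.4],[[0,0,0],[0,0,8.3],0.4]]'; python3 -m creep '[[[0,0,0],[0,0,8.3],0.4],[[0,0,60],[0,0,0],0.4],[[0,0,40],[0,0,0],0.4],[[0,0,0],[0,0,0],0.4],[[0,0,0],[0,0,0],0.4]]'
```

```text
time_s: 29.12
ee_pos: [0.4247, 0.0701, 0.2189]
eef_rot: [-179.8, 0.0, 90.5]
force: [0.4, 0.5, 0.1]
opening: 0.402
finger_force: 0.0
time_s: 29.75
ee_pos: [0.3113, 0.2451, 0.2192]
eef_rot: [-179.7, 0.0, 82.4]
force: [-0.2, -0.2, 0.1]
opening: 0.398
finger_force: 0.0
time_s: 30.38
ee_pos: [0.3143, 0.243, 0.1206]
eef_rot: [-179.9, 0.0, 74.0]
force: [0.2, 0.7, 0.4]
opening: 0.4
finger_force: 0.0
```

```bash
python3 -m creep '[[[0,3.4,30],[0,0,0.4],0.4],[[0,0,30],[0,0,0],0.4],[[0,0,25],[0,0,0],0.4],[[0,0,0],[0,0,0],0.4],[[0,0,0],[0,0,0],0]]' 25; python3 -m creep '[[[0,0,0],[0,0,0],0],[[0,0,0],[0,0,0],0],[[0,0,0],[0,0,0],0],[[0,0,0],[0,0,0],0],[[0,0,-20],[0,0,0],0]]';  python3 -m creep '[[[0,0,-40],[0,0,0],0],[[0,0,-40],[0,0,0],0],[[0,0,0],[0,0,0],0],[[0,0,0],[0,0,0],0],[[0,0,0],[0,0,0],0]]'
python3 - <<'E'
from h import *
for c in("top","side"): floorfit(c,(.37,.225),.12,.14,.2,68)
print(observe()["ee_pos"])
E
```

```text
time_s: 31.0
ee_pos: [0.318, 0.2424, 0.036]
eef_rot: [-179.9, -0.0, 73.6]
force: [-0.5, -0.1, 0.2]
opening: 0.329
finger_force: 0.0
time_s: 31.62
ee_pos: [0.314, 0.2405, 0.0528]
eef_rot: [-179.5, 0.3, 73.5]
force: [-0.8, -0.8, -2.0]
opening: 0.042
finger_force: 25.0
time_s: 32.25
ee_pos: [0.3147, 0.2407, 0.132]
eef_rot: [-179.6, 0.3, 73.6]
force: [-0.2, 0.4, -1.0]
opening: 0.044
finger_force: 25.0
top [368.3 221.8] [111.4 110.5] 73.5 266 z [0.1414 0.1543 0.1585]
side [365.2 225.6] [114.4 111.6] 73.0 402 z [0.1411 0.1531 0.1587]
[0.31517356 0.24091443 0.13239106]
```

```bash
python3 -m creep '[[[0,0,0],[0,0,-8.5],0],[[0,0,0],[0,0,-8.5],0],[[37.3,25.8,0],[0,0,0],0],[[37.3,25.8,0],[0,0,0],0],[[37.3,25.8,0],[0,0,0],0]]'; python3 -m creep '[[[37.3,25.8,0],[0,0,0],0],[[0,0,40],[0,0,0],0],[[0,0,20],[0,0,0],0],[[0,0,0],[0,0,0],0],[[0,0,0],[0,0,0],0]]';  python3 - <<'E'
from h import *
for c in("top","side"): floorfit(c,(.47,.39),.12,.08,.2,68);floorfit(c,(.47,.39),.16,.006,.06,112)
print(observe()["ee_pos"],observe()["eef_rot"])
E
```

```text
time_s: 32.98
ee_pos: [0.393, 0.3549, 0.1324]
eef_rot: [-179.6, 0.1, 90.6]
force: [0.7, -1.2, -1.4]
opening: 0.042
finger_force: 25.0
time_s: 33.6
ee_pos: [0.4182, 0.3918, 0.0737]
eef_rot: [-179.8, 0.0, 90.6]
force: [-0.5, 0.3, -1.2]
opening: 0.037
finger_force: 25.0
top [472.5 387.6] [111.4 111.5] 1.1 280 z [0.081  0.094  0.1877]
top [479.6 386.5] [165.8 150.4] 1.2 956 z [0.0062 0.0095 0.0474]
side [472.4 393. ] [111.2 111.9] 0.3 502 z [0.0806 0.0959 0.102 ]
side [481.9 391.7] [150.1 173.4] 89.8 1616 z [0.0063 0.0104 0.0492]
[0.41875611 0.3921542  0.07474827] [-1.79851899e+02 -2.59542066e-02  9.05559093e+01]
```

```bash
python3 -m creep '[[[0,0,20],[0,0,0],0],[[0,0,8],[0,0,0],0],[[0,0,1],[0,0,0],0],[[0,0,1],[0,0,0],0],[[0,0,0],[0,0,0],0]]'; python3 -m creep '[[[0,0,1],[0,0,0],0],[[0,0,0],[0,0,0],0],[[0,0,0],[0,0,0],0]]'
```

```text
time_s: 34.42
ee_pos: [0.4182, 0.3919, 0.0441]
eef_rot: [-179.8, 0.0, 90.6]
force: [0.2, -0.7, -0.2]
opening: 0.041
finger_force: 25.0
time_s: 34.8
ee_pos: [0.4182, 0.392, 0.0438]
eef_rot: [-179.8, 0.0, 90.6]
force: [-1.9, -0.8, 5.7]
opening: 0.037
finger_force: 25.0
```

```bash
python3 -m creep '[[[0,0,-1],[0,0,0],0.2],[[0,0,0],[0,0,0],0.3],[[0,0,0],[0,0,0],0.3],[[0,0,-40],[0,0,0],0.3],[[0,0,-60],[0,0,0],0.3]]'; python3 -m creep '[[[0,0,-55],[0,0,0],0.3],[[0,-60,0],[0,0,0],0.3],[[-62,0,0],[0,0,0],0.3],[[-62,0,0],[0,0,0],0.3],[[-62,0,0],[0,0,0],0.3]]'; python3 -m creep '[[[-62,0,0],[0,0,0],0.3],[[-62,0,0],[0,0,0],0.3],[[0,0,0],[0,0,0],0.3]]'
python3 - <<'E'
from h import *
for c in("top","side"):
    im,d=camera(c); cv2.imwrite(f"pics/{c}4.png",im)
    rect(c,"tub_white_mid",.052,.07); floorfit(c,(.47,.39),.12,.055,.2,68); rect(c,"tub_red_mid",.052,.07);
E
```

```text
time_s: 35.42
ee_pos: [0.4164, 0.3903, 0.1417]
eef_rot: [-179.4, 0.3, 90.6]
force: [0.4, 0.9, 0.2]
opening: 0.3
finger_force: 0.0
time_s: 36.05
ee_pos: [0.3599, 0.2039, 0.1989]
eef_rot: [-179.8, 0.1, 90.7]
force: [0.9, -0.7, -0.0]
opening: 0.298
finger_force: 0.0
time_s: 36.42
ee_pos: [0.3618, 0.0774, 0.1991]
eef_rot: [-179.8, 0.1, 90.0]
force: [-0.4, 0.2, -0.7]
opening: 0.301
finger_force: 0.0
tub_white_mid top c [667.7 234.8] size [90.6 90.3] ang 9.4 n 208 zmed 0.0579 conf 0.6
tub_white_mid top c [529.   28.2] size [231.  190.6] ang 85.6 n 181 zmed 0.0616 conf 0.17
top [473.1 388.3] [109.7 112.3] 0.5 313 z [0.0554 0.0661 0.0706]
tub_red_mid top c [ 652.4 -218.2] size [45.5 46. ] ang 14.0 n 102 zmed 0.0584 conf 0.95
tub_white_mid side c [664.8 237.6] size [90.7 91. ] ang 9.3 n 263 zmed 0.0581 conf 0.89
tub_white_mid side c [471.2 391.9] size [111.5 113.2] ang 0.6 n 556 zmed 0.0651 conf 0.56
side [472.1 391.5] [113.9 111.2] 89.9 528 z [0.0559 0.0665 0.0714]
tub_red_mid side c [ 649.2 -215.3] size [45.4 49.8] ang 14.1 n 70 zmed 0.0571 conf 0.69
tub_red_mid side c [489.6 395.6] size [118.5 148.8] ang 89.9 n 54 zmed 0.063 conf 0.62
```

View pics/side4.png

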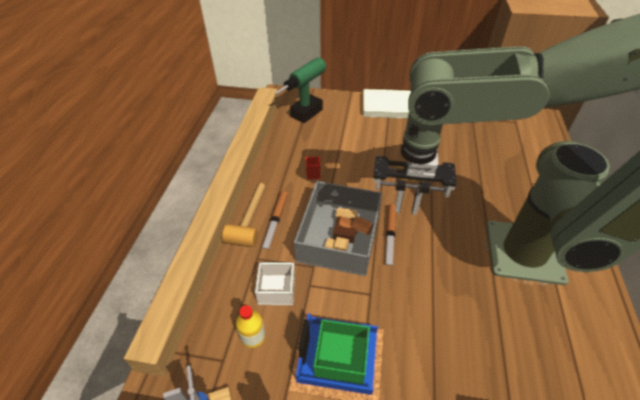

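The green tub stands in the tray, white at (276,283) and red at (313,168) have not moved, and all five offcuts are in the bin. Next is white, gripped shallowly.

```bash
python3 -m creep '[[[25.3,43.6,0],[0,0,0],0.3],[[25.3,43.6,0],[0,0,0],0.3],[[25.3,43.6,0],[0,0,0],0.3],[[25.3,43.6,0],[0,0,0],0.3],[[25.3,43.6,0],[0,0,0],0.3]]' 20; python3 -m creep '[[[25.3,43.6,0],[0,0,0],0.3],[[0,0,0],[0,0,-9.3],0.3],[[0,0,60],[0,0,0],0.3],[[0,0,30],[0,0,0],0.3],[[0,0,0],[0,0,0],0.3]]'; python3 -m creep '[[[0,0,0],[0,0,0],0.3],[[0,0,0],[0,0,0],0.3]]'
```

```text
time_s: 37.65
ee_pos: [0.5795, 0.211, 0.1974]
eef_rot: [-179.7, 0.1, 90.6]
force: [0.2, -0.0, 0.8]
opening: 0.299
finger_force: 0.0
time_s: 38.28
ee_pos: [0.6182, 0.235, 0.1034]
eef_rot: [-179.3, 0.0, 99.9]
force: [0.2, 0.5, 0.4]
opening: 0.296
finger_force: 0.0
time_s: 38.52
ee_pos: [0.623, 0.236, 0.1103]
eef_rot: [-180.0, -0.0, 99.9]
force: [0.3, 0.8, -0.4]
opening: 0.297
finger_force: 0.0
```

```bash
python3 -m creep '[[[-6,0,20],[0,0,0.6],0.3],[[0,0,30],[0,0,0],0.3],[[0,0,13],[0,0,0],0.3],[[0,0,0],[0,0,0],0.3],[[0,0,0],[0,0,0],0]]'; python3 -m creep '[[[0,0,0],[0,0,0],0],[[0,0,0],[0,0,0],0],[[0,0,0],[0,0,0],0],[[0,0,0],[0,0,0],0],[[0,0,-20],[0,0,0],0]]';  python3 -m creep '[[[0,0,-50],[0,0,0],0],[[0,0,-50],[0,0,0],0],[[0,0,0],[0,0,0],0],[[0,0,0],[0,0,9.3],0],[[0,0,0],[0,0,0],0]]'
```

```text
time_s: 39.15
ee_pos: [0.6228, 0.2296, 0.0455]
eef_rot: [-179.8, 0.0, 99.3]
force: [0.4, 0.4, -0.6]
opening: 0.227
finger_force: 0.0
time_s: 39.78
ee_pos: [0.6196, 0.2289, 0.0627]
eef_rot: [-179.4, 0.0, 99.3]
force: [-0.2, 0.3, -1.1]
opening: 0.042
finger_force: 20.0
time_s: 40.4
ee_pos: [0.6213, 0.2294, 0.1633]
eef_rot: [-179.6, 0.1, 90.1]
force: [0.4, 0.3, -1.4]
opening: 0.043
finger_force: 20.0
```

```bash
python3 -m creep '[[[0,0,-30],[0,0,0],0],[[32,-38.4,0],[0,0,0],0],[[32,-38.4,0],[0,0,0],0],[[32,-38.4,0],[0,0,0],0],[[32,-38.4,0],[0,0,0],0]]'; python3 -m creep '[[[32,-38.4,0],[0,0,0],0],[[0,0,30],[0,0,0],0],[[0,0,35],[0,0,0],0],[[0,0,0],[0,0,0],0],[[0,0,0],[0,0,0],0]]';  python3 - <<'E'
from h import *
print(observe()["ee_pos"],observe()["eef_rot"])
for c in("top","side"):
    im,d=camera(c); W=cloud(c,d); h=cv2.cvtColor(im,cv2.COLOR_BGR2HSV)
    m=(d>0)&(h[...,1]<70)&(h[...,2]>90)&(W[...,2]>.115)&(W[...,2]<.155)&(np.hypot(W[...,0]-.47,W[...,1]-.39)<.09); p=W[m]
    print(c,cv2.minAreaRect((p[:,:2]*1000).astype(np.float32)),len(p),np.percentile(p[:,2],[5,50,95]).round(4))
    floorfit(c,(.47,.39),.12,.06,.08,68)
    for k in place_of(c,"tub_white_mid")[:1]+place_of(c,"tub_green_mid")[:1]: print(np.round(k["location"],4),round(k["confidence"],2))
E
```

```text
time_s: 41.02
ee_pos: [0.4671, 0.3582, 0.1941]
eef_rot: [-179.6, 0.1, 90.1]
force: [0.7, -0.1, -1.2]
opening: 0.038
finger_force: 20.0
time_s: 41.65
ee_pos: [0.4309, 0.3898, 0.1309]
eef_rot: [-179.8, 0.0, 90.0]
force: [-0.0, 1.3, -0.7]
opening: 0.043
finger_force: 20.0
[0.43085113 0.38982345 0.130907  ] [-1.79751732e+02  3.85045202e-02  9.00082444e+01]
top ((469.7908935546875, 387.6439514160156), (100.98493957519531, 91.0368423461914), 0.5546076893806458) 317 [0.1181 0.1409 0.1466]
top [473.3 378.9] [108.6  93.9] 1.1 151 z [0.0612 0.0671 0.0713]
[0.4771 0.3909 0.1186] 0.9
[0.4743 0.3851 0.0363] 0.72
side ((468.4012145996094, 392.4081726074219), (88.62074279785156, 100.84432220458984), 89.7878189086914) 554 [0.1179 0.1387 0.1476]
side [472.5 410.3] [109.8  75.8] 0.4 206 z [0.0609 0.0675 0.0712]
[0.4783 0.3874 0.112 ] 0.98
[0.4698 0.3941 0.0427] 0.79
```

```bash
python3 -m creep '[[[0,-2,20],[0,0,0],0],[[0,0,20],[0,0,0],0],[[0,0,10],[0,0,0],0],[[0,0,7],[0,0,0],0],[[0,0,0],[0,0,0],0]]'; python3 -m creep '[[[0,0,0],[0,0,0],0],[[0,0,0],[0,0,0],0]]'
```

```text
time_s: 42.68
ee_pos: [0.4281, 0.3896, 0.0732]
eef_rot: [-179.7, 0.1, 90.0]
force: [0.1, -0.2, -1.0]
opening: 0.038
finger_force: 20.0
time_s: 42.92
ee_pos: [0.4287, 0.39, 0.0741]
eef_rot: [-179.8, 0.0, 90.0]
force: [-1.0, -0.4, -0.6]
opening: 0.038
finger_force: 20.0
```

No contact yet and it is going in cleanly. I release and look.

```bash
python3 -m creep '[[[0,0,0],[0,0,0],0.25],[[0,0,0],[0,0,0],0.25],[[0,0,0],[0,0,0],0.25],[[0,0,-40],[0,0,0],0.25],[[0,0,-60],[0,0,0],0.25]]'; python3 -m creep '[[[0,0,-40],[0,0,0],0.5],[[-62,0,0],[0,0,0],0.6],[[-62,0,0],[0,0,0],0.6],[[-62,0,0],[0,0,0],0.6],[[-62,0,0],[0,0,0],0.6]]'; python3 -m creep '[[[-62,0,0],[0,0,0],0.6],[[-40,0,0],[0,0,0],0.6],[[0,0,0],[0,0,0],0.6]]'
python3 - <<'E'
from h import *
out=[]
for c in("top","side"):
    im,d=camera(c); W=cloud(c,d); h=cv2.cvtColor(im,cv2.COLOR_BGR2HSV)
    out.append(cv2.resize(im[np.s_[190:290,130:240] if c=="top" else np.s_[290:400,270:400]],(390,400),interpolation=cv2.INTER_CUBIC))
    m=(d>0)&(h[...,1]<70)&(h[...,2]>90)&(W[...,2]>.055)&(W[...,2]<.1)&(np.hypot(W[...,0]-.47,W[...,1]-.39)<.09); p=W[m]
    print(c,cv2.minAreaRect((p[:,:2]*1000).astype(np.float32)),len(p),np.percentile(p[:,2],[5,50,95]).round(4))
    floorfit(c,(.47,.39),.12,.055,.08,68)
    rect(c,"tub_red_mid",.052,.07,np.array([.65,-.217]))
cv2.imwrite("pics/white.png",np.hstack(out))
E
```

```text
time_s: 43.55
ee_pos: [0.4269, 0.3885, 0.1718]
eef_rot: [-179.4, 0.3, 90.0]
force: [1.2, 0.1, -0.8]
opening: 0.255
finger_force: 0.0
time_s: 44.18
ee_pos: [0.4284, 0.1401, 0.2139]
eef_rot: [-179.8, 0.1, 90.0]
force: [0.8, -0.6, -0.2]
opening: 0.599
finger_force: 0.0
time_s: 44.55
ee_pos: [0.4287, 0.0376, 0.2139]
eef_rot: [-179.8, 0.1, 89.7]
force: [0.5, 0.6, 0.3]
opening: 0.6
finger_force: 0.0
top ((471.6127014160156, 391.228271484375), (89.3490982055664, 98.79093170166016), 1.0349518060684204) 327 [0.0563 0.0691 0.0738]
top [473.1 387.9] [108.7 111.9] 1.1 296 z [0.0557 0.0661 0.0709]
tub_red_mid top c [ 652.2 -217.1] size [46.5 44.2] ang 12.2 n 87 zmed 0.0587 conf 0.69
side ((470.9010009765625, 386.93157958984375), (91.73006439208984, 99.21473693847656), 0.08190684765577316) 555 [0.0565 0.0699 0.0741]
side [472.  391.8] [113.4 111.2] 89.9 450 z [0.0559 0.067  0.0711]
tub_red_mid side c [ 650.6 -215.5] size [42.4 49.9] ang 14.3 n 58 zmed 0.0571 conf 0.67
tub_red_mid few 0
tub_red_mid few 0
```

View pics/white.png

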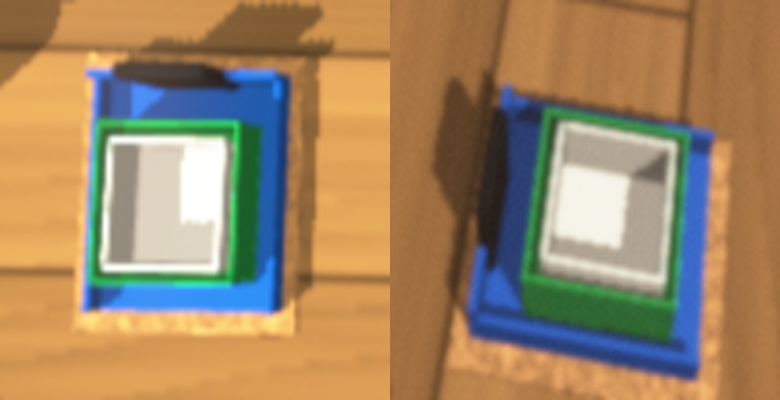

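White is seated at rim height 0.074 and both nested tubs are square. Next is red.

```bash
python3 -m creep '[[[-42.3,37,0],[0,0,0],0.7],[[-42.3,37,0],[0,0,0],0.7],[[-42.3,37,0],[0,0,0],0.7],[[-42.3,37,0],[0,0,0],0.7],[[-42.3,37,0],[0,0,0],0.7]]' 15; python3 -m creep '[[[-42.3,37,0],[0,0,0],0.7],[[0,0,0],[0,0,-10],0.7],[[0,0,0],[0,0,-4.3],0.7],[[0,0,50],[0,0,0],0.7],[[0,0,0],[0,0,0],0.7]]'; python3 -m creep '[[[0,0,0],[0,0,0],0.7],[[0,0,0],[0,0,0],0.7]]'
python3 - <<'E'
from h import *
for c in("top","side"):
    camera(c)
    print(c,[(np.round(k["location"],4).tolist(),round(k["confidence"],2)) for k in place_of(c,"tub_red_mid")[:3]])
    rect(c,"tub_red_mid",.052,.07)
E
```

```text
time_s: 45.58
ee_pos: [0.6149, -0.1724, 0.2127]
eef_rot: [-179.7, 0.0, 90.0]
force: [0.1, 0.5, 0.3]
opening: 0.698
finger_force: 0.0
time_s: 46.2
ee_pos: [0.6469, -0.2118, 0.1572]
eef_rot: [-179.2, -0.4, 104.3]
force: [-0.8, 0.1, -0.1]
opening: 0.699
finger_force: 0.0
time_s: 46.45
ee_pos: [0.6516, -0.2146, 0.1655]
eef_rot: [-179.9, 0.1, 104.3]
force: [-0.5, 0.7, 0.1]
opening: 0.699
finger_force: 0.0
top [([0.6515, -0.2192, 0.0309], 0.61), ([0.3814, 0.0116, 0.0004], 0.19)]
side [([0.6481, -0.2195, 0.0279], 0.65)]
tub_red_mid side c [ 649.1 -216.3] size [45.8 51. ] ang 13.8 n 78 zmed 0.057 conf 0.68
```

```bash
python3 -m creep '[[[-2.5,0,50],[0,0,0],0.7],[[0,0,40],[0,0,0],0.7],[[0,0,30],[0,0,0],0.7],[[0,0,0],[0,0,0],0.7],[[0,0,0],[0,0,0],0.3]]'; python3 -m creep '[[[0,0,0],[0,0,0],0.3],[[0,0,0],[0,0,0],0.3],[[0,0,0],[0,0,0],0.3],[[0,0,0],[0,0,0],0.3],[[0,0,-20],[0,0,0],0.3]]';  python3 -m creep '[[[0,0,-60],[0,0,0],0.3],[[0,0,-60],[0,0,0],0.3],[[0,0,0],[0,0,0],0.3],[[0,0,0],[0,0,9.3],0.3],[[0,0,0],[0,0,5],0.3]]'
```

```text
time_s: 47.48
ee_pos: [0.6512, -0.2173, 0.0443]
eef_rot: [-179.8, 0.1, 104.3]
force: [0.0, -0.6, -0.6]
opening: 0.628
finger_force: 0.0
time_s: 48.1
ee_pos: [0.6487, -0.216, 0.0617]
eef_rot: [-179.5, -0.2, 104.3]
force: [-0.1, -0.1, -0.9]
opening: 0.49
finger_force: 15.0
time_s: 48.72
ee_pos: [0.6499, -0.2162, 0.182]
eef_rot: [-179.6, 0.0, 89.8]
force: [-1.0, -0.1, -0.6]
opening: 0.486
finger_force: 15.0
```

```bash
python3 -m creep '[[[55.1,-16.4,0],[0,0,0],0.3],[[55.1,-16.4,0],[0,0,0],0.3],[[55.1,-16.4,0],[0,0,0],0.3],[[55.1,-16.4,0],[0,0,0],0.3],[[55.1,-16.4,0],[0,0,0],0.3]]'; python3 -m creep '[[[55.1,-16.4,0],[0,0,0],0.3],[[55.1,-16.4,0],[0,0,0],0.3],[[55.1,-16.4,0],[0,0,0],0.3],[[55.1,-16.4,0],[0,0,0],0.3],[[55.1,-16.4,0],[0,0,0],0.3]]'; python3 -m creep '[[[55.1,-16.4,0],[0,0,0],0.3],[[0,0,20],[0,0,0],0.3],[[0,0,20],[0,0,0],0.3],[[0,0,0],[0,0,0],0.3],[[0,0,0],[0,0,0],0.3]]'
python3 - <<'E'
from h import *
print(observe()["ee_pos"])
for c in("top","side"):
    camera(c)
    print(c,[(np.round(k["location"],4).tolist(),round(k["confidence"],2)) for q in("tub_red_mid","tub_white_mid") for k in place_of(c,q)[:1]])
    rect(c,"tub_red_mid",.14,.17); 
    floorfit(c,(.47,.39),.12,.055,.08,68)
E
```

```text
time_s: 49.35
ee_pos: [0.5672, 0.0607, 0.182]
eef_rot: [-179.6, 0.0, 89.9]
force: [1.3, 0.8, 0.3]
opening: 0.487
finger_force: 15.0
time_s: 49.98
ee_pos: [0.4856, 0.3358, 0.1822]
eef_rot: [-179.6, 0.1, 90.0]
force: [0.4, -0.3, 0.6]
opening: 0.49
finger_force: 15.0
time_s: 50.6
ee_pos: [0.4708, 0.3894, 0.1434]
eef_rot: [-179.7, 0.1, 89.9]
force: [-0.6, 0.3, 0.7]
opening: 0.49
finger_force: 15.0
[0.47075937 0.3893932  0.14336165]
top [([0.5184, 0.0412, 0.0196], 0.35), ([0.4741, 0.3895, 0.0465], 0.73)]
tub_red_mid top c [473.1 383.7] size [47.4 43.2] ang 9.1 n 120 zmed 0.1554 conf 0.79
top [473.2 381.1] [108.7  97.4] 1.1 187 z [0.0561 0.0663 0.0718]
side [([0.4707, 0.391, 0.1298], 0.87)]
tub_red_mid side c [470.  391.6] size [45.4 46.6] ang 88.9 n 266 zmed 0.1545 conf 0.88
side [471.7 392. ] [110.8 113.3] 0.4 369 z [0.0555 0.067  0.0709]
```

```bash
python3 -m creep '[[[0,0,30],[0,0,0],0.3],[[0,0,25],[0,0,0],0.3],[[0,0,10],[0,0,0],0.3],[[0,0,8],[0,0,0],0.3],[[0,0,0],[0,0,0],0.3]]'; python3 -m creep '[[[0,0,3],[0,0,0],0.3],[[0,0,0],[0,0,0],0.3],[[0,0,0],[0,0,0],0.3]]'
```

```text
time_s: 51.82
ee_pos: [0.4705, 0.3895, 0.0702]
eef_rot: [-179.7, 0.1, 90.0]
force: [-0.3, 0.1, -0.8]
opening: 0.488
finger_force: 15.0
time_s: 52.2
ee_pos: [0.4706, 0.3897, 0.0676]
eef_rot: [-179.8, 0.0, 90.0]
force: [0.5, 0.7, 0.9]
opening: 0.487
finger_force: 15.0
```

```bash
python3 -m creep '[[[0,0,0],[0,0,0],0.53],[[0,0,0],[0,0,0],0.53],[[0,0,0],[0,0,0],0.53],[[0,0,-15],[0,0,0],0.53],[[0,0,-30],[0,0,0],0.53]]'; python3 -m creep '[[[0,0,-60],[0,0,0],0.55],[[0,0,-40],[0,0,0],0.55],[[-62,0,0],[0,0,0],0.6],[[-62,0,0],[0,0,0],0.6],[[-62,0,0],[0,0,0],0.6]]'; python3 -m creep '[[[-62,0,0],[0,0,0],0.6],[[-62,0,0],[0,0,0],0.6],[[-62,0,0],[0,0,0],0.6],[[-62,0,0],[0,0,0],0.6],[[0,0,0],[0,0,0],0.6]]'
python3 - <<'E'
from h import *
out=[]
for c in("top","side"):
    im,d=camera(c); out.append(cv2.resize(im[np.s_[190:290,130:240] if c=="top" else np.s_[290:400,270:400]],(390,400),interpolation=cv2.INTER_CUBIC)); cv2.imwrite(f"pics/{c}5.png",im)
    rect(c,"tub_red_mid",.055,.1,np.array([.47,.39])); floorfit(c,(.47,.39),.16,.012,.2,112)
cv2.imwrite("pics/red.png",np.hstack(out))
E
```

```text
time_s: 52.82
ee_pos: [0.4696, 0.3889, 0.1119]
eef_rot: [-179.6, 0.1, 90.0]
force: [0.5, 0.6, -0.4]
opening: 0.532
finger_force: 0.0
time_s: 53.45
ee_pos: [0.4711, 0.2022, 0.2139]
eef_rot: [-179.9, 0.0, 90.0]
force: [0.6, 0.4, 0.1]
opening: 0.603
finger_force: 0.0
time_s: 54.08
ee_pos: [0.4711, -0.0485, 0.214]
eef_rot: [-179.9, 0.1, 89.5]
force: [-0.2, 0.3, 0.5]
opening: 0.597
finger_force: 0.0
tub_red_mid top c [472.8 388. ] size [43.2 48.1] ang 1.1 n 160 zmed 0.0731 conf 0.8
tub_red_mid few 0
top [481.7 386.3] [167.7 150. ] 0.9 364 z [0.0123 0.0304 0.0507]
side [480.7 390.4] [166.8 151.4] 0.8 712 z [0.0124 0.0311 0.0516]
```

View pics/red.png

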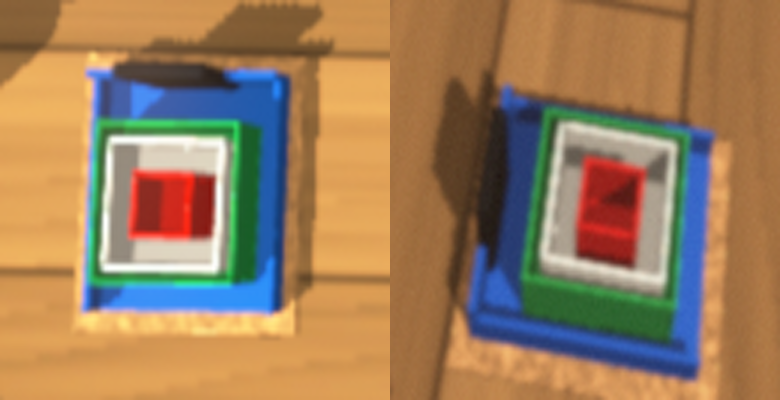

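View pics/top5.png

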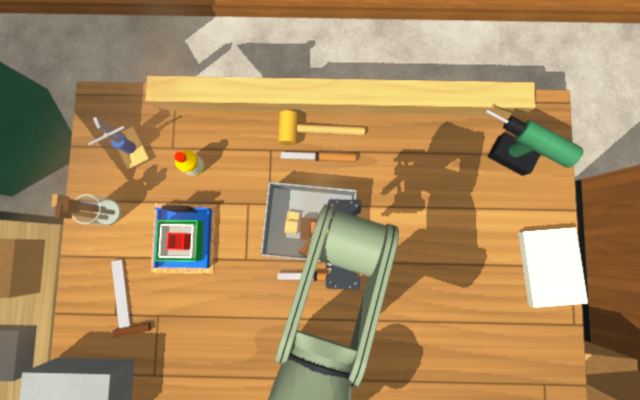

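The red, white and green tubs are nested upright at (178,241) in the tray on the mat. The offcuts are in the bin at (309,222), and the chisels, mallet (288,127) and glue (187,162) are where they were.

```bash
python3 -c "from cell import *; print(job_done())"
```

```text
the job is handed in; nothing more can be done
None
```

I handed the job in at about 54 s of the 210 s. All five offcuts are in the bin, the empty tray lies flat and square on the mat about 3 mm off centre, and the green, white and red tubs are nested upright in it (there was no yellow tub). The chisels, mallet and glue bottle were not touched, and no verdict came back.

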